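Drive the worn bushing out of a trolley caster wheel

ROBOT

A 7-joint arm with a two-finger parallel gripper is mounted at the origin on the work surface; the furniture and walls round the work are solid. World frame = base frame: x ahead of the robot, y to its left, z up, the work surface at z = 0. Lengths are in m, angles in rad, forces in N, time in s.
With the tool pointing down it reaches from about 0.425 to 0.925 m from the base axis. Payload 6.8 kg.
Tool frame: the origin (TCP) lies midway between the tips of the shut fingers; the grasp point (between the pads) lies 19 mm behind it (manip.grip_point_offset is the z of the grasp point in the tool frame, in m); z points along the fingers, y is the direction in which the jaws open and shut (so a half turn about z gives the same grasp; the last joint's range is limited). The gripper opens to 88 mm and grips with 3 to 60 N. Pads are 20 mm wide; open, the fingers measure 115 mm over their backs; the gripper's body (75 mm by 178 mm) begins 61 mm behind the grasp point.
Start: joints at [1.103, 0.477, 0.022, 1.555, -0.011, 1.109, -0.083], TCP at [0.238, -0.632, 0.223] pointing down, gripper open.
Joint ranges: [-2.96, 2.96], [-0.34, 2.1], [-1.41, 1.46], [0.24, 2.44], [-1.37, 4.51], [0.17, 1.92], [-2.96, 2.96]. Speed limits (rad/s): [2.39, 2.39, 3.14, 3.14, 3.14, 3.14, 3.14].

INTERFACE

Orientations are given as a unit quaternion [x, y, z, w].
In Python, from rig import status, snapshot, get_calibration, manip, finder gives the robot as it stands.
- The arm moves only by the tool carry_out, never from a script. Its argument "targets" is a list of rows, each a list of 5 numbers: the opening, from 0 (shut) to 1 (fully open), then the shift along the tool's x, y, z as a fraction of full scale, then the turn about the tool's z as a fraction of full scale. In form: [[hand, dx, dy, dz, twist], ...]. A call has 1 to 20 rows; each row shifts and turns the commanded pose from where the row before left it, along the tool's axes as they then stand; what a row does not reach is not made up. Full scale, the value 1, is 0.075 m for a shift and 180 degrees for a turn. A row lasts 1/12 s, in which the tool goes at most 41.7 mm and 7.16 degrees, less where a joint would pass 70% of its speed; a pose out of reach is approached as far as the arm can. A call with a number of a shift or a turn outside -1 to 1 is refused whole. A call with a gripper value outside its range is refused whole. The fingers move at their own pace and stop on an object; "squeeze" is the grip in N (left out, the last holds). Time passes only in rows, so rows that do not move let the fingers close. It gives the time, the measured TCP pose, the force and the opening at its end, in the units of the state.
- status.get_state(): the state, without advancing time (a new reading comes with each control period).
- snapshot(name): name is "scene" or "top" or "wrist"; returns (picture, depth): 420x560x3 uint8, red, green, blue; 420x560 float32, m along the optical axis (not along the pixel's ray), 0 where there is no reading.
- get_calibration(name): a dict with "mtx" (3x3 intrinsics, pixels), "R" (3x3) and "t" (3): a world point X has camera coordinates R X + t; the wrist camera has in their place "tool_from_camera" (4x4, takes a point from camera to tool coordinates, whose origin is the TCP and whose axes are the flange's). Camera axes: x right, y down, z forward; pixel columns grow to the right and rows downward; lengths in m; the calibration is good to about 2 mm. A picture is of the moment at which its call begins: read the wrist's pose just before it. get_calibration takes no time and is no camera call.
- manip.finish_job(): hands the job in, once; it reports no verdict.
Trained networks look in the newest picture that a camera, given by its name, has taken for a name from the list of things; names that differ only in an ending like _2 or _b are one class to them, and where a whole thing is asked for, a point or a joint stands for the part that bears it (a point fixed in the world has none). Each returns a list of dicts, best first, with "conf" (0 to 1); they miss things now and then, are a little off and sometimes report something else, mostly with a low value. They report only what shows in the picture. A call takes as long as a camera call.
- finder.cut_out(target, camera): "mask" (420x560 bool, what is visible of it) and "rect" ([left, top, width, height] in pixels, round what is visible of it).
The state is a dict: "clock": time; "qpos": joint angles; "joint_vel": joint speeds; "tau": joint torques, N m; "ee_pos": TCP position; "eef_rot": TCP orientation; "wrist_force": force on the tool from outside, world axes, zero at the start; "torque": the same for the moment, N m; "grip_width": finger opening in m.
Only numpy, scipy, OpenCV 4.12 (cv2) and the standard library are available. Lean on these libraries where they do the work, as an engineer would, in place of code of your own. Each camera call takes 0.05 s, during which the arm holds its last target.

TASK

The rolling rack's caster wheel lies on the repair stand with a worn brass bushing stuck in its hub. Take the drift out of its wooden holder, feel for the hub's bore with its tip and push the bushing gently down through the hub until it drops into the ramekin below, without pressing the sprung wheel down more than a few millimetres; then stand the drift back in its holder and let go. Leave the mug, the salt shaker and the spice jar where they are.

Things in the scene. Friction and masses are not known exactly. Their poses are not given: they have to be found in the camera images.
- stand: round blue and steel repair stand, 124 mm across, fixed to the table; origin at the centre of its underside, z up. A caster wheel lies flat in its nest, hub 45 mm across, hub underside 72 mm and hub top face 108 mm above the origin. A white ramekin under the hub, rim 68 mm above the origin, catches the bushing
- nest (a point): the point on the stand's axis (not the bore's) at the height of the hub's top face. The hub has a vertical through bore of 24 mm, its edge hardly chamfered. The wheel is NOT measured: it lies off-centre in its nest, so that the bore's axis is 3.6 to 5.2 mm off this point, in a direction to be seen or felt. It cannot be shifted sideways
- shoes (a point): point on the stand's axis 27 mm below the hub's top face, level with three sprung shoes in the bore (they sink with the wheel) that hold the brass bushing by friction: about 4 to 12 N to push it. Bushing: 22 mm across, 24 mm long, not measured; its top face starts 7 mm below the hub's top face; it drops free once that face has passed the shoes; there is room for the drift's tip to go 7 mm beyond them
- wheel (a joint): how far the wheel is pressed down on its sprung nest (m): 0 at rest; about 3 N start it moving and then 3 N press it down each mm; it may not be pressed beyond 7 mm (about 24 N); its stop is at 10 mm
- pan (a joint): how far the sprung saucer that carries the ramekin under the hub has sunk (m): 0 with the ramekin empty, about 4 to 8 mm with the bushing in it
- drift: drift rod, 122 mm long: steel shank 21 mm thick from the tip to 62 mm, then a dark wooden handle 26 mm thick with a brass ferrule, from 62 to 122 mm; origin at the centre of the flat tip, z along the rod to the handle. It starts upright in the holder, tip down
- holder: light wooden block 64 x 64 x 42 mm, fixed to the table; origin at the centre of its underside, with a vertical hole of 25 mm in the middle of its top, 36 mm deep (floor 6 mm above the origin), with a 2 mm chamfer
- mug: blue and white mug, 92 mm high; origin at the centre of its underside; leave it alone
- salt_shaker: glass shaker with grey cap, 44 mm across, 90 mm high; origin at the centre of its underside; leave it alone
- spice_jar: jar with black lid, 65 mm across, 94 mm high; origin at the centre of its underside; leave it alone

How it is judged:
By the outcome, as a careful person would: the job done as asked, in the order asked, and still so for the second after the job is handed in, with the robot touching nothing.
It also fails if it takes over 67 s, if anything falls off the work surface, if the arm or the gripper's body presses on something with over 40 N, if the wrist force passes 120 N, or if a joint passes its speed limit or range.

## Working session

There is one attempt and no reset: what is moved stays moved. The work goes in short steps, Python scripts to look and compute and a tool call to move; the robot and the scene stay as the last step left them, time stands still between calls to the robot, and variables do not carry over. Pictures are saved under pics/ and viewed, and the job is handed in when it is done.

Besides the shell and the picture viewer there is one more tool, called after "Request:" as name(argument=value, ...) on one line, values as JSON. carry_out: Moves the arm, as the interface text tells. Its arguments: {"type":"object","properties":{"targets":{"type":"array","items":{"type":"array","items":{"type":"number","minimum":-1,"maximum":1}}},"squeeze":{"type":"number"}},"required":["targets"]}

```bash
ls; mkdir -p pics; python3 - <<'E'
from rig import status, snapshot, get_calibration, manip, finder
import cv2,numpy as np
print(status.get_state()); print(manip.grip_point_offset)
for c in ["scene","top"]:
    p,d=snapshot(c); cv2.imwrite(f"pics/{c}0.png",p[:,:,::-1]); np.savez(f"{c}0.npz",p=p,d=d)
    print(c,get_calibration(c))
    for t in ["stand","drift","holder","mug"]+(["nest","salt_shaker","spice_jar"] if c=="top" else []):
        r=finder.cut_out(t,c)
        print(t,[(round(x["conf"],2),x["rect"]) for x in r][:3])
        if r: np.save(f"{c}_{t}.npy",r[0]["mask"])
print(get_calibration("wrist"))
E
```

```text
pics
{'clock': 0.0, 'qpos': array([ 1.10294948,  0.47776921,  0.02235179,  1.55641009, -0.01147565,
        1.10930795, -0.08310955]), 'joint_vel': array([ 0.00217813,  0.00113637, -0.00124969, -0.00097233,  0.00164139,
        0.00100808,  0.00120579]), 'tau': array([-8.23896676e-05, -5.82841837e+01,  1.53483387e+00, -2.72608280e+01,
       -5.42969350e-02,  1.69295253e-02,  1.63453933e-04]), 'ee_pos': array([ 0.23739191, -0.63125231,  0.22172015]), 'eef_rot': array([ 9.83864832e-01,  1.78911186e-01, -2.34680399e-04, -8.51373165e-04]), 'wrist_force': array([ 0.49566468,  0.1991748 , -0.74213196]), 'torque': array([0.02916478, 0.00908396, 0.00522452]), 'grip_width': 0.08792969924825104}
-0.0187
scene {'mtx': array([[527.6253191 ,   0.        , 282.39101222],
       [  0.        , 527.6253191 , 207.22029194],
       [  0.        ,   0.        ,   1.        ]]), 'R': array([[-0.69390694, -0.71981353,  0.01901698],
       [-0.4008986 ,  0.36426214, -0.8405911 ],
       [ 0.59814168, -0.59091588, -0.54133627]]), 't': array([0.2338387 , 0.3112462 , 0.95483603])}
stand [(0.73, [214.0, 239.
[... 684 characters left out ...]
, 57.1])]
salt_shaker [(0.56, [286.4, 269.0, 24.6, 21.6])]
spice_jar [(0.7, [190.3, 211.3, 58.2, 54.9]), (0.69, [162.8, 154.8, 35.0, 33.3]), (0.4, [284.0, 269.2, 24.1, 21.1])]
{'mtx': array([[349.92489435,   0.        , 274.02198199],
       [  0.        , 349.92489435, 211.72516288],
       [  0.        ,   0.        ,   1.        ]]), 'tool_from_camera': array([[ 1.89321893e-04, -9.64852556e-01, -2.62791761e-01,
         7.10348825e-02],
       [ 9.99998731e-01,  5.98360298e-04, -1.47648392e-03,
         1.67621457e-04],
       [ 1.58183344e-03, -2.62791148e-01,  9.64851445e-01,
        -1.61133167e-01],
       [ 0.00000000e+00,  0.00000000e+00,  0.00000000e+00,
         1.00000000e+00]])}
```

View pics/scene0.png

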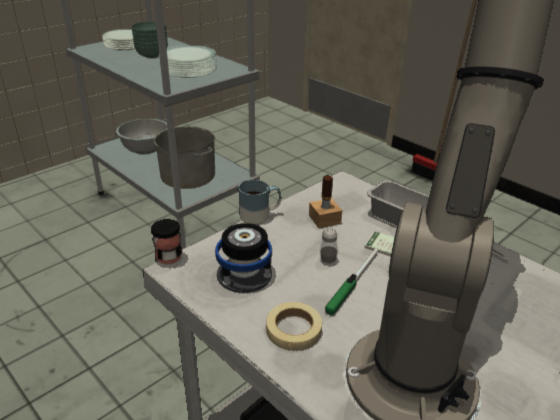

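View pics/top0.png

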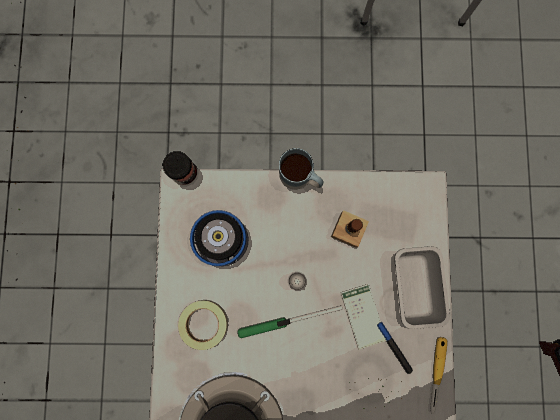

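```bash
cat > h.py <<'E'
import numpy as np,cv2
from rig import status, snapshot, get_calibration, manip, finder
from scipy.spatial.transform import Rotation as Ro
def world(c,d,mask=None,st=None):
    k=get_calibration(c);K=k["mtx"];v,u=np.mgrid[0:420,0:560]
    P=np.stack([(u-K[0,2])/K[0,0]*d,(v-K[1,2])/K[1,1]*d,d],-1)
    if c=="wrist":
        T=k["tool_from_camera"];P=P@T[:3,:3].T+T[:3,3]
        return P@Ro.from_quat(st["eef_rot"]).as_matrix().T+st["ee_pos"]
    return (P-k["t"])@k["R"]
E
python3 - <<'E'
from h import *
for c in ["top","scene"]:
    z=np.load(c+"0.npz");W=world(c,z["d"])
    for t in ["stand","drift","mug"]+(["salt_shaker","spice_jar"] if c=="top" else []):
        m=np.load(f"{c}_{t}.npy")&(z["d"]>0);Q=W[m]
        print(c,t,m.sum(),Q.min(0).round(3),np.median(Q,0).round(3),Q.max(0).round(3))
z=np.load("top0.npz");W=world("top",z["d"])
H=W[...,2]
m=(abs(H-.042)<.004)&(z["d"]>0)
# holder region near drift
ys,xs=np.where(m); 
m2=m&(np.abs(np.arange(560)[None]-356)<45)&(np.abs(np.arange(420)[:,None]-225)<45)
print(m2.sum(),W[m2].min(0),np.median(W[m2],0),W[m2].max(0))
p=z["p"][120:320,140:440,::-1]; cv2.imwrite("pics/topcrop.png",cv2.resize(p,None,fx=2.6,fy=2.6,interpolation=cv2.INTER_CUBIC))
E
```

```text
top stand 902 [ 0.364 -0.03  -0.005] [0.412 0.027 0.072] [0.499 0.111 0.108]
top drift 189 [ 0.438 -0.295  0.006] [ 0.449 -0.264  0.124] [ 0.472 -0.254  0.132]
top mug 1286 [ 0.545 -0.242 -0.86 ] [ 0.583 -0.144  0.055] [ 0.878 -0.099  0.094]
top salt_shaker 282 [ 0.309 -0.166  0.024] [ 0.331 -0.144  0.081] [ 0.35  -0.125  0.091]
top spice_jar 815 [ 0.364 -0.03  -0.004] [0.399 0.014 0.072] [0.487 0.108 0.108]
scene stand 1660 [ 0.362 -0.062 -0.003] [0.397 0.061 0.012] [0.533 0.098 0.079]
scene drift 345 [ 0.438 -0.427 -0.003] [ 0.448 -0.259  0.089] [ 0.593 -0.251  0.131]
scene mug 1386 [ 0.45  -1.301 -0.87 ] [ 0.568 -0.131  0.059] [ 1.805 -0.008  0.105]
564 [ 0.40967048 -0.30818204  0.0380509 ] [ 0.44616382 -0.26206691  0.04112193] [ 0.54600422 -0.19570563  0.0458693 ]
```

View pics/topcrop.png

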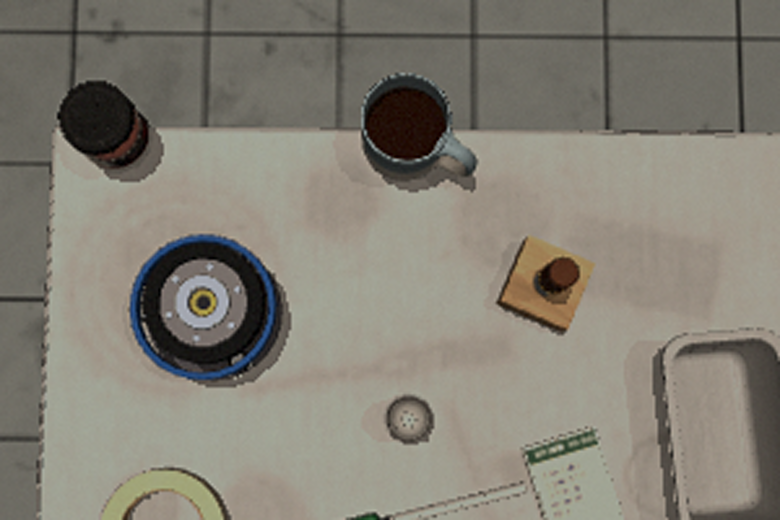

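```bash
python3 - <<'E'
from h import *
def proj_plane(c,uv,zz):
    k=get_calibration(c);uv=np.atleast_2d(uv)
    r=np.c_[(uv-k["mtx"][:2,2])/k["mtx"][0,0],np.ones(len(uv))]@k["R"]
    o=-k["R"].T@k["t"]; return o+r*((zz-o[2])/r[:,2])[:,None]
for c in ["top","scene"]:
    z=np.load(c+"0.npz");W=world(c,z["d"]);ok=z["d"]>0
    m=ok&(np.hypot(W[...,0]-.448,W[...,1]+.263)<.05)
    a=m&(W[...,2]>.119)&(W[...,2]<.14)
    print(c,"drift top",a.sum(),W[a].mean(0).round(4),W[a].min(0).round(3),W[a].max(0).round(3))
    for lo,hi in[(.05,.065),(.07,.09),(.09,.11)]:
        b=m&(W[...,2]>lo)&(W[...,2]<hi);print(lo,b.sum(),W[b].mean(0).round(4))
    b=m&(abs(W[...,2]-.042)<.004)
    print("holder",b.sum(),cv2.minAreaRect((W[b][:,:2]*1000).astype(np.float32)),np.median(W[b][:,2]))
    # stand: blue ring & hub
    s=ok&(np.hypot(W[...,0]-.42,W[...,1]-.04)<.09)
    b=s&(abs(W[...,2]-.108)<.004);Q=W[b]
    print("hubtop",b.sum(),cv2.minEnclosingCircle((Q[:,:2]*1000).astype(np.float32)),np.median(Q,0).round(4))
    b=s&(W[...,2]>.05)&(W[...,2]<.112);print("stand",cv2.minEnclosingCircle((W[b][:,:2]*1000).astype(np.float32)))
    hsv=cv2.cvtColor(z["p"],cv2.COLOR_RGB2HSV)
    bl=s&(hsv[...,0]>100)&(hsv[...,0]<125)&(hsv[...,1]>150);Q=W[bl];print("blue",bl.sum(),cv2.minEnclosingCircle((Q[:,:2]*1000).astype(np.float32)),np.median(Q,0))
E
```

```text
top drift top 120 [ 0.4508 -0.2666  0.1261] [ 0.439 -0.28   0.119] [ 0.463 -0.254  0.132]
0.05 0 [nan nan nan]
0.07 22 [ 0.4463 -0.2587  0.0789]
0.09 19 [ 0.4447 -0.2593  0.1002]
holder 562 ((451.05804443359375, -267.3627014160156), (64.16828155517578, 64.34114837646484), 66.87178802490234) 0.04112192778188254
hubtop 625 ((425.9857482910156, 26.665071487426758), 49.396488189697266) [0.4272 0.0258 0.1055]
stand ((424.78436279296875, 31.763622283935547), 62.01171875)
blue 420 ((424.27935791015625, 31.35662269592285), 61.371334075927734) [0.42086587 0.03460712 0.07458045]
scene drift top 65 [ 0.4509 -0.2621  0.1259] [ 0.439 -0.275  0.119] [ 0.466 -0.252  0.131]
0.05 37 [ 0.4495 -0.2594  0.0584]
0.07 67 [ 0.4477 -0.2586  0.0796]
0.09 74 [ 0.4483 -0.2579  0.1001]
holder 312 ((452.9574890136719, -265.4537658691406), (67.49888610839844, 69.77194213867188), 66.38866424560547) 0.042043141289828834
hubtop 583 ((425.6341552734375, 29.197895050048828), 52.625179290771484) [0.4257 0.031  0.106 ]
stand ((424.5509033203125, 35.41215515136719), 62.71758270263672)
blue 427 ((423.102294921875, 37.62671661376953), 61.23406982421875) [0.38694447 0.06932426 0.07217319]<stdin>:12: RuntimeWarning: Mean of empty slice.
  ret = um.true_divide(
```

Request:
carry_out(targets=[[1, 0.365, -0.297, 0, 0], [1, 0.365, -0.297, 0, 0], [1, 0.365, -0.297, 0, 0], [1, 0.365, -0.297, 0, 0], [1, 0.365, -0.297, 0, 0], [1, 0.365, -0.297, 0, 0], [1, 0.365, -0.297, 0, 0], [1, 0.365, -0.297, 0, 0], [1, 0.365, -0.297, 0, 0], [1, 0.365, -0.297, 0, 0], [1, 0.365, -0.297, 0, 0], [1, 0.365, -0.297, 0, 0], [1, 0, 0, 0, 0], [1, 0, 0, 0, 0]])

```text
clock: 1.82
ee_pos: [0.4523, -0.2639, 0.2229]
eef_rot: [0.983, 0.181, 0.0, -0.0]
wrist_force: [-0.4, -1.7, -0.3]
grip_width: 0.0877
```

```bash
python3 - <<'E'
from h import *
st=status.get_state();print(st)
p,d=snapshot("wrist");cv2.imwrite("pics/w1.png",p[:,:,::-1]);np.savez("w1.npz",p=p,d=d,pos=st["ee_pos"],rot=st["eef_rot"])
W=world("wrist",d,st=st);m=(d>0)&(np.hypot(W[...,0]-.451,W[...,1]+.265)<.06)
a=m&(W[...,2]>.119)&(W[...,2]<.14)
print(a.sum(),W[a].mean(0),cv2.minEnclosingCircle((W[a][:,:2]*1000).astype(np.float32)))
b=m&(abs(W[...,2]-.042)<.004);print("holder",b.sum(),cv2.minAreaRect((W[b][:,:2]*1000).astype(np.float32)),np.median(W[b][:,2]))
E
```

```text
{'clock': 1.8167, 'qpos': array([ 0.55679504,  0.23641264, -0.17238344,  1.90568637,  0.04718313,
        1.00281016, -0.84246831]), 'joint_vel': array([0.03927201, 0.00411697, 0.05748647, 0.00205592, 0.01244659,
       0.0023324 , 0.01286657]), 'tau': array([ -2.1455884 , -41.661973  ,  -2.25698389, -25.79728782,
        -0.29247156,  -0.0891972 ,  -0.18582774]), 'ee_pos': array([ 0.45225695, -0.26392561,  0.22292423]), 'eef_rot': array([ 9.83430682e-01,  1.81284223e-01,  3.50326721e-04, -2.18917486e-05]), 'wrist_force': array([-0.35711946, -1.6665792 , -0.25159048]), 'torque': array([ 0.03302818,  0.00707889, -0.02707098]), 'grip_width': 0.08766699760968388}
845 [ 0.45240302 -0.26676026  0.12628234] ((450.9806213378906, -267.4468688964844), 12.995857238769531)
holder 2752 ((451.0088806152344, -267.23626708984375), (63.984527587890625, 64.13887023925781), 66.99504852294922) 0.040994633984171386
```

View pics/w1.png

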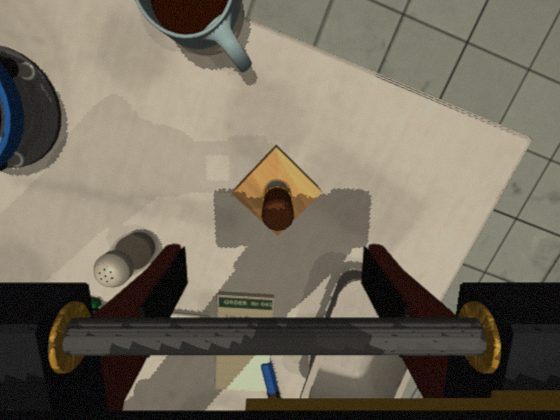

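Request:
carry_out(targets=[[1, 0.118, -0.425, 0, 0], [1, 0.118, -0.425, 0, 0], [1, 0.118, -0.425, 0, 0], [1, 0.118, -0.425, 0, 0], [1, 0.118, -0.425, 0, 0], [1, 0.118, -0.425, 0, 0], [1, 0.118, -0.425, 0, 0], [1, 0.118, -0.425, 0, 0], [1, 0.118, -0.425, 0, 0], [1, 0, 0, 0, 0], [1, 0, 0, 0, 0], [1, 0, 0, 0, 0]])

```text
clock: 2.87
ee_pos: [0.4248, 0.0287, 0.2226]
eef_rot: [0.984, 0.178, -0.0, 0.0]
wrist_force: [0.1, -0.4, 0.4]
grip_width: 0.0877
```

```bash
python3 - <<'E'
from h import *
st=status.get_state();print(st["clock"],st["qpos"],st["ee_pos"],st["eef_rot"])
p,d=snapshot("wrist");cv2.imwrite("pics/w2.png",p[:,:,::-1]);np.savez("w2.npz",p=p,d=d,pos=st["ee_pos"],rot=st["eef_rot"])
W=world("wrist",d,st=st);m=(d>0)&(np.hypot(W[...,0]-.4245,W[...,1]-.033)<.08)
b=m&(W[...,2]>.05)&(W[...,2]<.112);print("stand",cv2.minEnclosingCircle((W[b][:,:2]*1000).astype(np.float32)))
ys,xs=np.where(b);print(xs.min(),xs.max(),ys.min(),ys.max())
x0,y0=xs.min()-5,ys.min()-5
c=p[y0:ys.max()+5,x0:xs.max()+5,::-1];print(x0,y0,c.shape)
cv2.imwrite("pics/w2c.png",cv2.resize(c,None,fx=3,fy=3,interpolation=cv2.INTER_CUBIC))
E
```

```text
2.8667 [ 0.18826738  0.0870567  -0.42115086  2.09326163  0.04388684  0.96945984
 -1.46982235] [0.42475802 0.02872949 0.22264769] [ 9.84085403e-01  1.77695845e-01 -6.43734275e-05  3.19950234e-04]
stand ((425.06964111328125, 32.46270751953125), 61.857398986816406)
203 338 126 260
198 121 (144, 145, 3)
```

View pics/w2.png

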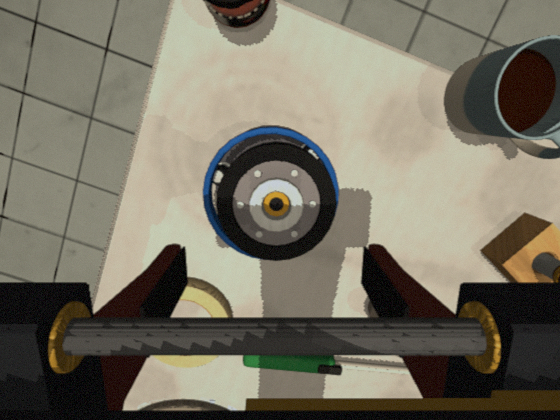

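View pics/w2c.png

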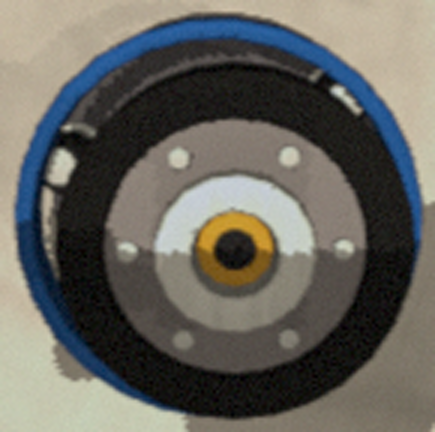

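```bash
cat >> h.py <<'E'
def rayplane(uv,zz,pos,rot):
    k=get_calibration("wrist");K=k["mtx"];T=k["tool_from_camera"];R=Ro.from_quat(rot).as_matrix()
    uv=np.atleast_2d(uv).astype(float)
    r=np.c_[(uv-K[:2,2])/K[0,0],np.ones(len(uv))]@T[:3,:3].T@R.T
    o=R@T[:3,3]+pos
    return o+r*((zz-o[2])/r[:,2])[:,None]
def fitc(X):
    A=np.c_[2*X[:,:2],np.ones(len(X))];s=np.linalg.lstsq(A,(X[:,:2]**2).sum(1),rcond=None)[0]
    return s[:2],np.sqrt(s[2]+s[0]**2+s[1]**2)
E
python3 - <<'E'
from h import *
z=np.load("w2.npz");p=z["p"];hsv=cv2.cvtColor(p,cv2.COLOR_RGB2HSV).astype(int);g=cv2.cvtColor(p,cv2.COLOR_RGB2GRAY).astype(float)
W=world("wrist",z["d"],st=dict(eef_rot=z["rot"],ee_pos=z["pos"]))
c0=np.array([276.,205.])
def edge(sig,r0,r1,sub=60):
    # radial max-gradient of image sig
    out=[]
    for a in np.linspace(0,2*np.pi,72,endpoint=False):
        rr=np.arange(r0,r1,.25);x=c0[0]+rr*np.cos(a);y=c0[1]+rr*np.sin(a)
        v=cv2.remap(sig.astype(np.float32),x.astype(np.float32)[None],y.astype(np.float32)[None],cv2.INTER_LINEAR)[0]
        v=np.convolve(v,np.ones(4)/4,'same');gr=abs(np.gradient(v))[4:-4];i=gr.argmax()+4
        out.append([x[i],y[i]])
    return np.array(out)
for nm,sig,r0,r1,zz in[("hub outer",g,18,35,.108),("gray disc outer",g,34,52,.1),("yellow outer",hsv[...,1],8,21,.101),("yellow as bore",hsv[...,1],8,21,.108),("bush inner",hsv[...,2],2,11,.101)]:
    E=edge(sig,r0,r1);X=rayplane(E,zz,z["pos"],z["rot"])
    for _ in range(4):
        c,r=fitc(X);e=abs(np.linalg.norm(X[:,:2]-c,axis=1)-r);X=X[e<max(2.0*np.median(e),.0004)]
    print(nm,c.round(4),r.round(4),len(X),E.mean(0))
# z of hub
for rr in[(15,22),(30,38),(45,55)]:
    v,u=np.mgrid[0:420,0:560];q=np.hypot(u-276,v-205);m=(q>rr[0])&(q<rr[1]);print(rr,np.median(W[m],0))
hs=(hsv[...,0]>100)&(hsv[...,0]<125)&(hsv[...,1]>150)&(np.hypot(u-272,v-193)<85)
Q=W[hs];print("blue",np.percentile(Q[:,2],[5,50,95]),cv2.minEnclosingCircle((Q[:,:2]*1000).astype(np.float32)))
E
```

```text
hub outer [0.4262 0.0277] 0.0218 53 [276.10434608 205.13470927]
gray disc outer [0.4257 0.0276] 0.0365 63 [275.98274071 203.75843246]
yellow outer [0.4262 0.0279] 0.0108 65 [275.9169176  204.21912907]
yellow as bore [0.4278 0.0285] 0.0105 65 [275.9169176  204.21912907]
bush inner [0.426  0.0277] 0.0059 72 [275.94384707 204.39524627]
(15, 22) [0.42661182 0.02810985 0.10704048]
(30, 38) [0.42523797 0.02762109 0.10018377]
(45, 55) [0.4260111  0.02785785 0.10406654]
blue [0.0720476  0.07487497 0.07655554] ((428.7360534667969, 37.48198318481445), 64.65402221679688)
```

Request:
carry_out(targets=[[1, -0.117, 0.425, 0, 0], [1, -0.117, 0.425, 0, 0], [1, -0.117, 0.425, 0, 0], [1, -0.117, 0.425, 0, 0], [1, -0.117, 0.425, 0, 0], [1, -0.117, 0.425, 0, 0], [1, -0.117, 0.425, 0, 0], [1, -0.117, 0.425, 0, 0], [1, -0.117, 0.425, 0, 0], [1, 0, 0, 0, 0], [1, 0, 0, 0, 0], [1, 0, 0, 0, 0], [1, 0, 0, 0, 0]])

```text
clock: 4.0
ee_pos: [0.4513, -0.265, 0.2225]
eef_rot: [0.984, 0.179, -0.0, -0.0]
wrist_force: [-0.0, 0.2, 0.4]
grip_width: 0.0876
```

```bash
python3 - <<'E'
from h import *
st=status.get_state();print(st["ee_pos"],st["eef_rot"],st["wrist_force"])
p,d=snapshot("wrist")
W=world("wrist",d,st=st);m=(d>0)&(np.hypot(W[...,0]-.451,W[...,1]+.265)<.06)
a=m&(W[...,2]>.119)&(W[...,2]<.14)
c=np.array(cv2.minEnclosingCircle((W[a][:,:2]*1000).astype(np.float32))[0])/1000
print(c)
R=Ro.from_quat(st["eef_rot"]).as_matrix();print("tool delta",R.T@(np.r_[c,.12]-st["ee_pos"]))
E
```

```text
[ 0.45129497 -0.26504419  0.22251053] [ 9.83820085e-01  1.79158964e-01 -1.85329551e-04 -2.69515522e-04] [-0.01691869  0.21720085  0.37906897]
[ 0.45101828 -0.2671333 ]
tool delta [-0.00096789  0.00191863  0.10250967]
```

Request:
carry_out(targets=[[1, -0.013, 0.026, 0.375, 0], [1, 0, 0, 0.375, 0], [1, 0, 0, 0.375, 0], [1, 0, 0, 0.375, 0], [1, 0, 0, 0.375, 0], [1, 0, 0, 0, 0], [1, 0, 0, 0, 0], [1, 0, 0, 0, 0]])

```text
clock: 4.72
ee_pos: [0.4524, -0.2678, 0.0835]
eef_rot: [0.984, 0.179, 0.001, 0.0]
wrist_force: [-0.0, 0.5, -0.1]
grip_width: 0.0874
```

Request:
carry_out(targets=[[0, 0, 0, 0, 0], [0, 0, 0, 0, 0], [0, 0, 0, 0, 0], [0, 0, 0, 0, 0], [0, 0, 0, 0, 0], [0, 0, 0, 0, 0], [0, 0, 0, 0, 0], [0, 0, 0, 0, 0], [0, 0, 0, 0, 0], [0, 0, 0, 0, 0]], squeeze=40)

```text
clock: 5.55
ee_pos: [0.4514, -0.2678, 0.082]
eef_rot: [0.984, 0.179, -0.0, -0.0]
wrist_force: [-0.1, 0.2, 0.1]
grip_width: 0.0257
```

```bash
python3 - <<'E'
from h import *
st=status.get_state();print(st["clock"],st["ee_pos"],st["eef_rot"],st["wrist_force"],st["torque"],st["grip_width"])
E
```

```text
5.55 [ 0.45139444 -0.26784082  0.08195037] [ 9.83868050e-01  1.78895644e-01 -5.69090865e-05 -6.67162042e-05] [-0.05469079  0.23772536  0.11324658] [-0.16385499  0.03198668 -0.00325717] 0.0256614085893264
```

Request:
carry_out(targets=[[0, 0, 0, -0.2, 0], [0, 0, 0, -0.33, 0], [0, 0, 0, -0.33, 0], [0, 0, 0, -0.33, 0], [0, 0, 0, -0.33, 0], [0, 0, 0, -0.33, 0], [0, 0, 0, 0, 0], [0, 0, 0, 0, 0], [0, 0.119, -0.422, 0, 0], [0, 0.119, -0.422, 0, 0], [0, 0.119, -0.422, 0, 0], [0, 0.119, -0.422, 0, 0], [0, 0.119, -0.422, 0, 0], [0, 0.119, -0.422, 0, 0], [0, 0.119, -0.422, 0, 0], [0, 0.119, -0.422, 0, 0], [0, 0.119, -0.422, 0, 0], [0, 0, 0, 0, 0]])

```text
clock: 7.05
ee_pos: [0.4246, 0.0331, 0.2195]
eef_rot: [0.983, 0.183, -0.001, -0.001]
wrist_force: [0.2, -0.2, -1.6]
grip_width: 0.0256
```

Request:
carry_out(targets=[[0, 0, 0, 0, 0], [0, 0, 0, 0, 0], [0, 0, 0, 0, 0]])

```text
clock: 7.3
ee_pos: [0.4258, 0.0257, 0.2199]
eef_rot: [0.984, 0.178, -0.001, 0.0]
wrist_force: [-0.4, 0.3, -0.6]
grip_width: 0.0255
```

```bash
python3 - <<'E'
from h import *
st=status.get_state();print(st["clock"],st["ee_pos"],st["eef_rot"],st["wrist_force"],st["torque"],st["grip_width"])
p,d=snapshot("wrist");cv2.imwrite("pics/w3.png",p[:,:,::-1])
np.savez("w3.npz",p=p,d=d,pos=st["ee_pos"],rot=st["eef_rot"])
p,d=snapshot("scene");cv2.imwrite("pics/s3.png",cv2.resize(p[130:310,180:420,::-1],None,fx=3,fy=3))
R=Ro.from_quat(st["eef_rot"]).as_matrix();print(R.T@(np.array([.4264,.0277,.2])-st["ee_pos"]))
E
```

```text
7.3 [0.42582306 0.02567453 0.21986448] [ 9.84038471e-01  1.77953366e-01 -9.41540877e-04  1.76505599e-05] [-0.41477724  0.30519186 -0.62753393] [ 0.00655913 -0.05456147  0.03004227] 0.0254951422732494
[ 0.0012867  -0.00168916  0.01986263]
```

View pics/w3.png

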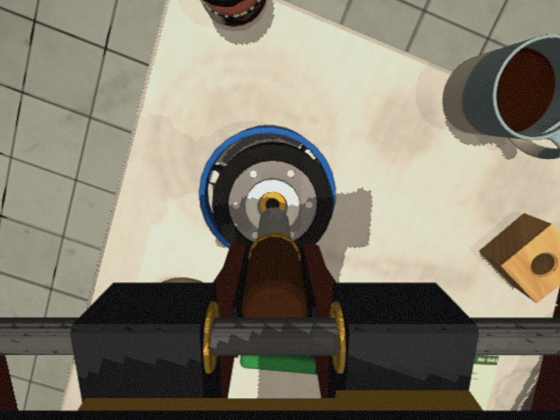

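View pics/s3.png

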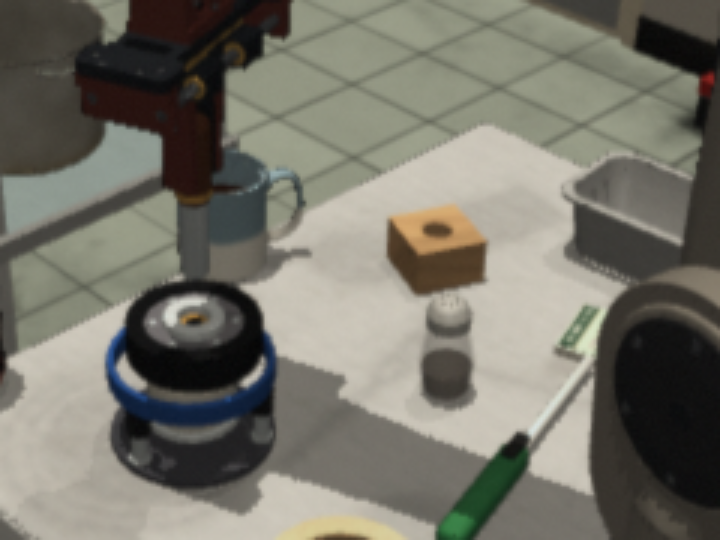

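Request:
carry_out(targets=[[0, 0.017, -0.022, 0.13, 0], [0, 0, 0, 0.13, 0], [0, 0, 0, 0.13, 0], [0, 0, 0, 0, 0], [0, 0, 0, 0, 0], [0, 0, 0, 0, 0], [0, 0, 0, 0, 0]])

```text
clock: 7.98
ee_pos: [0.4272, 0.0291, 0.1918]
eef_rot: [0.984, 0.179, 0.0, 0.0]
wrist_force: [0.2, -1.0, -1.7]
grip_width: 0.0254
```

```bash
python3 - <<'E'
from h import *
st=status.get_state();print(st["clock"],st["ee_pos"],st["eef_rot"],st["wrist_force"],st["torque"],st["grip_width"])
R=Ro.from_quat(st["eef_rot"]).as_matrix();print(R.T@(np.array([.4264,.0277,.2])-st["ee_pos"]))
p,d=snapshot("wrist")
np.savez("w4.npz",p=p,d=d,pos=st["ee_pos"],rot=st["eef_rot"])
cv2.imwrite("pics/w4.png",cv2.resize(p[150:300,200:350,::-1],None,fx=4,fy=4,interpolation=cv2.INTER_CUBIC))
k=get_calibration("wrist");T=k["tool_from_camera"]
# draw predicted tip circle
def pj(Q):
    q=(Q-T[:3,3])@T[:3,:3];return q[:,:2]/q[:,2:]*k["mtx"][0,0]+k["mtx"][:2,2]
a=np.linspace(0,6.28,60)
im=cv2.resize(p[150:300,200:350,::-1],None,fx=4,fy=4,interpolation=cv2.INTER_CUBIC)
for zz,r in[(.0759,.0105),(.0759-.06,.0105),(.0759-.1,.013)]:
    u=pj(np.c_[r*np.cos(a),r*np.sin(a),0*a+zz]);u=((u-[200,150])*4+1.5).astype(int);cv2.polylines(im,[u],True,(0,255,0))
B=np.c_[.4262+.012*np.cos(a),.0278+.012*np.sin(a),0*a+.108];u=pj((B-st["ee_pos"])@R);u=((u-[200,150])*4+1.5).astype(int);cv2.polylines(im,[u],True,(0,0,255))
cv2.imwrite("pics/w4o.png",im)
E
```

```text
7.9833 [0.42724253 0.02907515 0.19178598] [9.83857869e-01 1.78951407e-01 2.94560619e-04 1.89594924e-05] [ 0.23407032 -0.96999944 -1.69803602] [-0.02437443  0.00202466 -0.00957795] 0.025428403172047392
[-0.00126809  0.00099157 -0.00821461]
```

View pics/w4o.png

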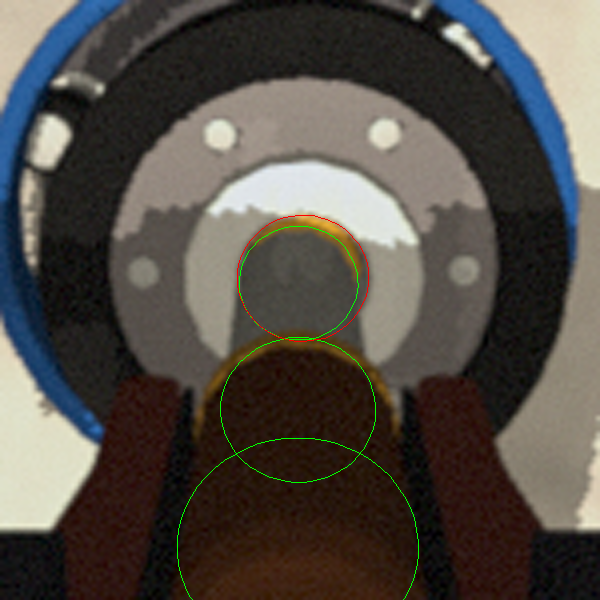

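View pics/w4.png

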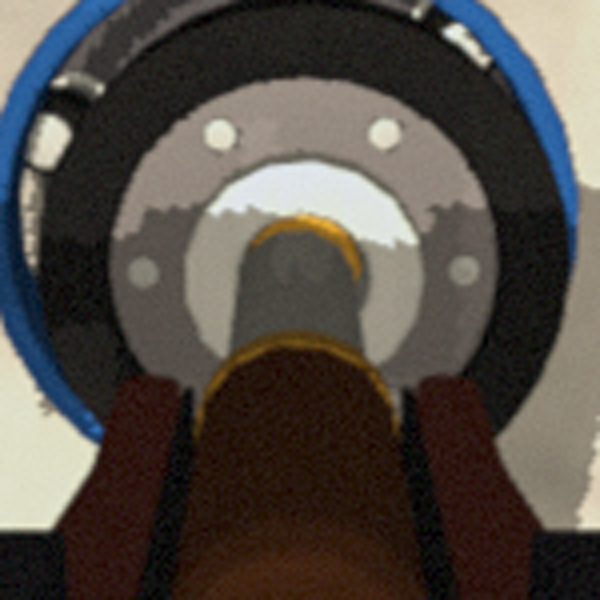

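Request:
carry_out(targets=[[0, 0, 0, 0, 0], [0, 0, 0, 0, 0], [0, 0, 0, 0, 0], [0, 0, 0, 0, 0]])

```text
clock: 8.37
ee_pos: [0.427, 0.029, 0.1917]
eef_rot: [0.984, 0.179, 0.0, 0.0]
wrist_force: [-0.3, 0.4, -1.2]
grip_width: 0.0254
```

```bash
cat > tip.py <<'E'
from h import *
import sys
from rig import status
st=status.get_state();print(st["clock"],st["ee_pos"].round(4),st["eef_rot"].round(4),st["wrist_force"].round(2),st["torque"].round(3),abs(st["joint_vel"]).max())
R=Ro.from_quat(st["eef_rot"]).as_matrix();print("bore rel TCP (tool)",(R.T@(np.array([.4262,.0278,.108])-st["ee_pos"])).round(4))
p,d=snapshot("wrist")
k=get_calibration("wrist");T=k["tool_from_camera"]
def pj(Q):
    q=(Q-T[:3,3])@T[:3,:3];return q[:,:2]/q[:,2:]*k["mtx"][0,0]+k["mtx"][:2,2]
a=np.linspace(0,6.28,60)
im=cv2.resize(p[150:300,200:350,::-1],None,fx=4,fy=4,interpolation=cv2.INTER_CUBIC)
tx,ty,tl=float(sys.argv[2]),float(sys.argv[3]),float(sys.argv[4])
for zz,r in[(tl,.0105)]:
    u=pj(np.c_[tx+r*np.cos(a),ty+r*np.sin(a),0*a+zz]);u=((u-[200,150])*4+1.5).astype(int);cv2.polylines(im,[u],True,(0,255,0))
B=np.c_[.4262+.012*np.cos(a),.0278+.012*np.sin(a),0*a+.108];u=pj((B-st["ee_pos"])@R);u=((u-[200,150])*4+1.5).astype(int);cv2.polylines(im,[u],True,(0,0,255))
cv2.imwrite(f"pics/{sys.argv[1]}.png",im)
E
python3 tip.py w5 -0.001 0.0002 0.0759
```

```text
8.3667 [0.427  0.029  0.1917] [9.839e-01 1.789e-01 1.000e-04 0.000e+00] [-0.29  0.41 -1.19] [-0.005 -0.022 -0.016] 0.00211476202081498
bore rel TCP (tool) [-0.0012  0.0008  0.0837]
```

View pics/w5.png

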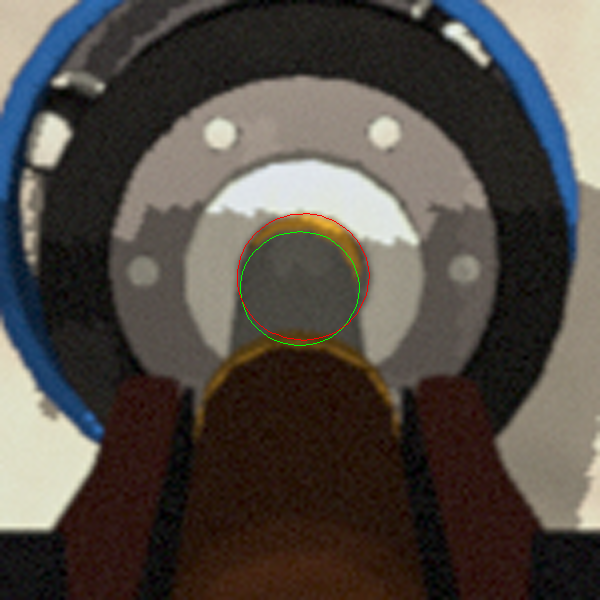

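Request:
carry_out(targets=[[0, -0.003, 0.008, 0.02, 0], [0, 0, 0, 0.02, 0], [0, 0, 0, 0.02, 0], [0, 0, 0, 0.02, 0], [0, 0, 0, 0.02, 0], [0, 0, 0, 0.014, 0], [0, 0, 0, 0.014, 0], [0, 0, 0, 0, 0], [0, 0, 0, 0, 0]])

```text
clock: 9.17
ee_pos: [0.4269, 0.0284, 0.1819]
eef_rot: [0.984, 0.179, -0.0, -0.0]
wrist_force: [0.3, -0.9, -2.4]
grip_width: 0.0256
```

```bash
python3 tip.py w6 -0.001 0.0002 0.0759
```

```text
9.1667 [0.4269 0.0284 0.1819] [ 9.839e-01  1.789e-01 -1.000e-04 -0.000e+00] [ 0.26 -0.92 -2.38] [0.038 0.011 0.014] 0.0033936097990194783
bore rel TCP (tool) [-0.0009  0.0003  0.0739]
```

View pics/w6.png

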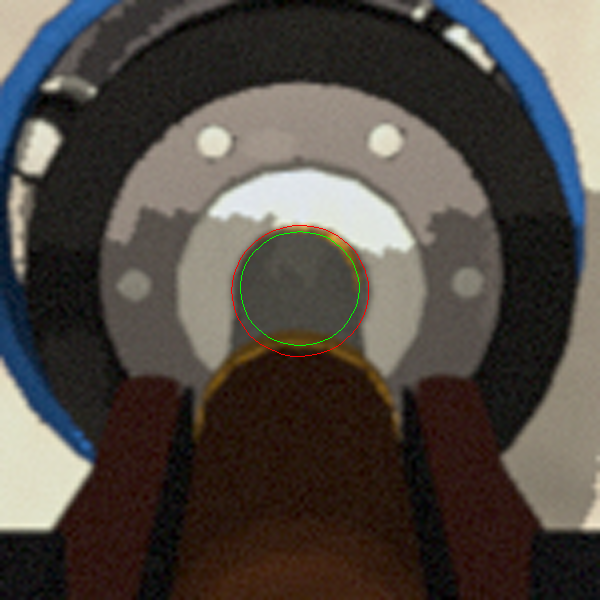

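Request:
carry_out(targets=[[0, 0, 0, 0.013, 0], [0, 0, 0, 0.013, 0], [0, 0, 0, 0.013, 0], [0, 0, 0, 0, 0], [0, 0, 0, 0, 0]])

```text
clock: 9.63
ee_pos: [0.4269, 0.0284, 0.1789]
eef_rot: [0.984, 0.179, -0.0, -0.0]
wrist_force: [0.2, 0.1, -1.2]
grip_width: 0.0256
```

Request:
carry_out(targets=[[0, 0, 0, 0.013, 0], [0, 0, 0, 0.013, 0], [0, 0, 0, 0.013, 0], [0, 0, 0, 0, 0], [0, 0, 0, 0, 0]])

```text
clock: 10.05
ee_pos: [0.4272, 0.0284, 0.1763]
eef_rot: [0.984, 0.179, 0.0, 0.0]
wrist_force: [-1.5, -0.4, 1.5]
grip_width: 0.0258
```

Request:
carry_out(targets=[[0, 0, 0, 0.013, 0], [0, 0, 0, 0.013, 0], [0, 0, 0, 0, 0]])

```text
clock: 10.3
ee_pos: [0.4274, 0.0284, 0.1745]
eef_rot: [0.984, 0.179, 0.0, 0.0]
wrist_force: [-1.2, -0.7, 7.0]
grip_width: 0.0258
```

Request:
carry_out(targets=[[0, 0, 0, 0.013, 0], [0, 0, 0, 0.013, 0], [0, 0, 0, 0.013, 0], [0, 0, 0, 0, 0]])

```text
clock: 10.63
ee_pos: [0.4278, 0.0286, 0.1723]
eef_rot: [0.984, 0.179, 0.001, 0.0]
wrist_force: [-3.5, -0.1, 13.4]
grip_width: 0.0255
```

Request:
carry_out(targets=[[0, 0, 0, 0.013, 0], [0, 0, 0, 0.013, 0], [0, 0, 0, 0.013, 0], [0, 0, 0, 0, 0]])

```text
clock: 10.97
ee_pos: [0.428, 0.0285, 0.1695]
eef_rot: [0.984, 0.179, 0.001, 0.0]
wrist_force: [-2.9, -0.3, 13.1]
grip_width: 0.0256
```

Request:
carry_out(targets=[[0, -0.011, -0.004, 0, 0], [0, 0, 0, 0, 0], [0, 0, 0, 0, 0]])

```text
clock: 11.22
ee_pos: [0.4272, 0.0285, 0.1692]
eef_rot: [0.984, 0.179, 0.001, 0.0]
wrist_force: [-0.3, -0.5, 5.2]
grip_width: 0.0257
```

```bash
python3 tip.py w7 -0.001 0.0002 0.0759
```

```text
11.2167 [0.4272 0.0285 0.1692] [9.839e-01 1.789e-01 1.300e-03 2.000e-04] [-0.26 -0.45  5.2 ] [-0.096  0.009 -0.048] 0.004572184124438999
bore rel TCP (tool) [-0.0014  0.0002  0.0612]
```

View pics/w7.png

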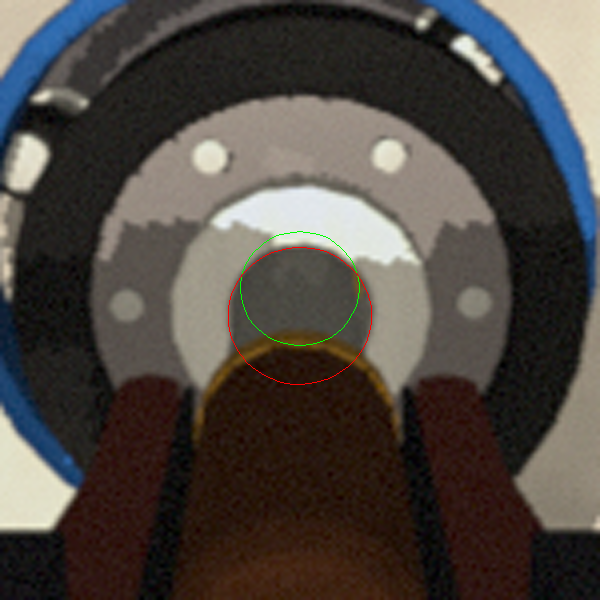

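Request:
carry_out(targets=[[0, -0.005, -0.002, 0.013, 0], [0, 0, 0, 0.013, 0], [0, 0, 0, 0.013, 0], [0, 0, 0, 0, 0]])

```text
clock: 11.6
ee_pos: [0.4273, 0.0286, 0.1666]
eef_rot: [0.984, 0.179, 0.002, 0.0]
wrist_force: [-1.4, -0.0, 11.7]
grip_width: 0.0251
```

Request:
carry_out(targets=[[0, 0, 0, 0.013, 0], [0, 0, 0, 0.013, 0], [0, 0, 0, 0.013, 0], [0, 0, 0, 0, 0]])

```text
clock: 11.93
ee_pos: [0.4272, 0.0286, 0.1635]
eef_rot: [0.984, 0.179, 0.002, 0.0]
wrist_force: [0.1, 0.4, 7.3]
grip_width: 0.0255
```

Request:
carry_out(targets=[[0, 0, 0, 0.013, 0], [0, 0, 0, 0.013, 0], [0, 0, 0, 0.013, 0], [0, 0, 0, 0, 0]])

```text
clock: 12.27
ee_pos: [0.4274, 0.0286, 0.1608]
eef_rot: [0.984, 0.179, 0.002, 0.0]
wrist_force: [-1.4, -0.8, 10.9]
grip_width: 0.0253
```

Request:
carry_out(targets=[[0, -0.003, -0.001, 0.013, 0], [0, 0, 0, 0.013, 0], [0, 0, 0, 0.013, 0], [0, 0, 0, 0, 0]])

```text
clock: 12.6
ee_pos: [0.4271, 0.0286, 0.1576]
eef_rot: [0.984, 0.179, 0.002, 0.0]
wrist_force: [0.9, -0.5, 4.0]
grip_width: 0.0252
```

Request:
carry_out(targets=[[0, 0, 0, 0.013, 0], [0, 0, 0, 0.013, 0], [0, 0, 0, 0, 0]])

```text
clock: 12.85
ee_pos: [0.4271, 0.0287, 0.1555]
eef_rot: [0.984, 0.179, 0.002, 0.0]
wrist_force: [2.3, -0.2, 8.2]
grip_width: 0.0256
```

Request:
carry_out(targets=[[0, 0, 0, 0.013, 0], [0, 0, 0, 0.013, 0], [0, 0, 0, 0, 0]])

```text
clock: 13.1
ee_pos: [0.4273, 0.0287, 0.1539]
eef_rot: [0.984, 0.179, 0.002, 0.0]
wrist_force: [0.2, -0.3, 12.3]
grip_width: 0.0256
```

Request:
carry_out(targets=[[0, 0, 0, 0.013, 0], [0, 0, 0, 0, 0], [0, 0, 0, 0, 0]])

```text
clock: 13.35
ee_pos: [0.426, 0.0276, 0.1519]
eef_rot: [0.984, 0.179, 0.001, 0.001]
wrist_force: [1.4, -4.4, -0.8]
grip_width: 0.0253
```

Request:
carry_out(targets=[[0, 0, 0, 0.013, 0], [0, 0, 0, 0, 0], [0, 0, 0, 0, 0]])

```text
clock: 13.6
ee_pos: [0.426, 0.0278, 0.1509]
eef_rot: [0.984, 0.179, 0.001, 0.0]
wrist_force: [2.1, -4.3, 2.7]
grip_width: 0.0254
```

```bash
python3 - <<'E'
from h import *
p,d=snapshot("scene")
z=np.load("scene0.npz")
a=np.hstack([x[220:300,200:290,::-1] for x in (z["p"],p)]);cv2.imwrite("pics/s8.png",cv2.resize(a,None,fx=4.3,fy=4.3,interpolation=cv2.INTER_CUBIC))
E
python3 tip.py w8 -0.001 0.0002 0.0759
```

```text
13.65 [0.426  0.0278 0.1509] [9.839e-01 1.787e-01 5.000e-04 4.000e-04] [ 4.03 -5.99  2.99] [-1.446 -0.794 -0.054] 0.0027137153589098335
bore rel TCP (tool) [0.0001 0.     0.0429]
```

View pics/s8.png

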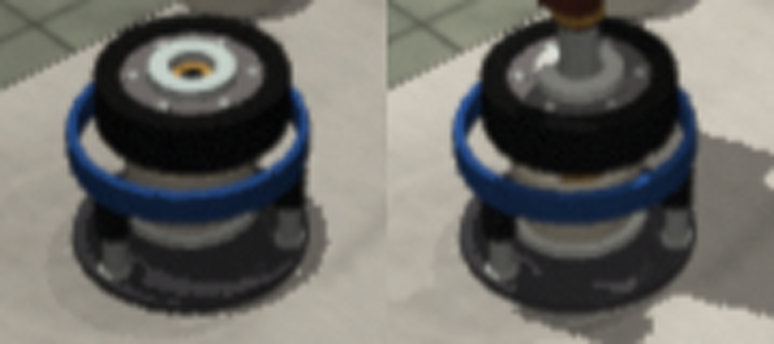

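View pics/w8.png

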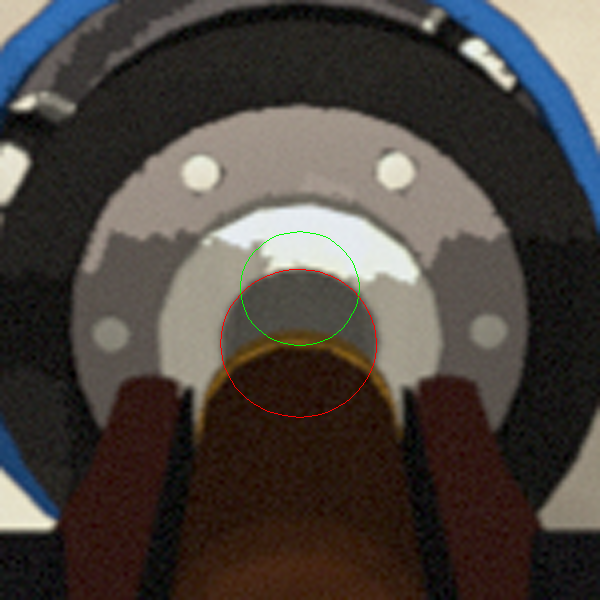

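Request:
carry_out(targets=[[0, 0, 0, -0.03, 0], [0, 0, 0, -0.05, 0], [0, 0, 0, -0.07, 0], [0, 0, 0, -0.1, 0], [0, 0, 0, -0.1, 0], [0, 0, 0, -0.1, 0], [0, 0, 0, -0.15, 0], [0, 0, 0, -0.15, 0], [0, 0, 0, -0.15, 0], [0, 0, 0, 0, 0], [0, 0, 0, 0, 0]])

```text
clock: 14.62
ee_pos: [0.4254, 0.0288, 0.2187]
eef_rot: [0.984, 0.179, 0.0, -0.0]
wrist_force: [-1.1, 0.0, -1.5]
grip_width: 0.025
```

```bash
python3 - <<'E'
from h import *
p,d=snapshot("scene")
z=np.load("scene0.npz")
a=np.hstack([x[220:300,200:290,::-1] for x in (z["p"],p)]);cv2.imwrite("pics/s9.png",cv2.resize(a,None,fx=4.3,fy=4.3,interpolation=cv2.INTER_CUBIC))
p,d=snapshot("top");z=np.load("top0.npz")
a=np.hstack([x[200:275,180:260,::-1] for x in (z["p"],p)]);cv2.imwrite("pics/t9.png",cv2.resize(a,None,fx=4.8,fy=4.8,interpolation=cv2.INTER_CUBIC))
E
python3 tip.py w9 -0.001 0.0002 0.0759
```

```text
14.7167 [0.4248 0.0285 0.2178] [ 9.838e-01  1.790e-01 -5.000e-04 -1.000e-04] [-0.32  0.05 -2.14] [-0.002  0.056 -0.013] 0.009098629404951111
bore rel TCP (tool) [0.0012 0.0012 0.1098]
```

View pics/s9.png

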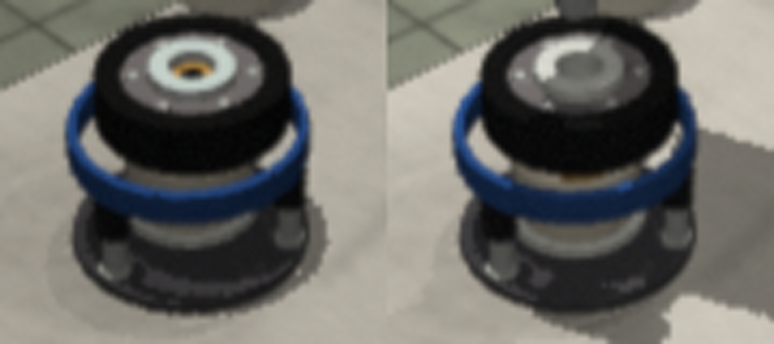

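View pics/w9.png

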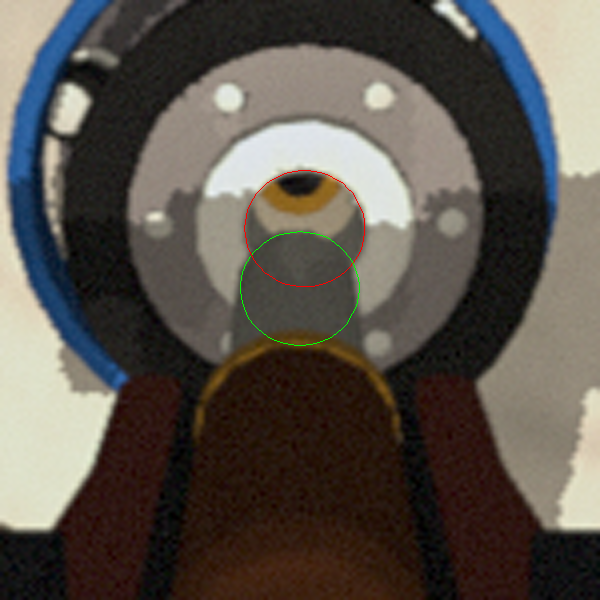

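View pics/t9.png

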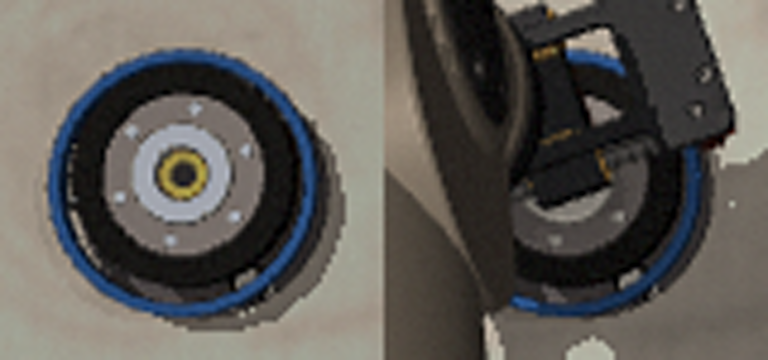

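```bash
python3 - <<'E'
from h import *
st=status.get_state();p,d=snapshot("wrist");W=world("wrist",d,st=st)
for v in range(192,212,2): print(v,p[v,275],W[v,275].round(4))
E
```

```text
192 [143 142 128] [0.4368 0.0325 0.1053]
194 [26 27 20] [0.4237 0.0275 0.0491]
196 [25 19 25] [0.4219 0.0268 0.0494]
198 [50 38 24] [0.42   0.0261 0.0492]
200 [146 105  34] [0.4182 0.0254 0.0496]
202 [141 101  36] [0.416  0.0246 0.048 ]
204 [151 136 109] [0.4086 0.0218 0.0242]
206 [154 141 120] [0.4067 0.0211 0.0248]
208 [92 86 74] [0.4342 0.0315 0.145 ]
210 [81 79 74] [0.4342 0.0315 0.1503]
```

Request:
carry_out(targets=[[0, -0.118, 0.425, 0, 0], [0, -0.118, 0.425, 0, 0], [0, -0.118, 0.425, 0, 0], [0, -0.118, 0.425, 0, 0], [0, -0.118, 0.425, 0, 0], [0, -0.118, 0.425, 0, 0], [0, -0.118, 0.425, 0, 0], [0, -0.118, 0.425, 0, 0], [0, -0.118, 0.425, 0, 0], [0, 0, 0, 0.3, 0], [0, 0, 0, 0.3, 0], [0, 0, 0, 0.3, 0], [0, 0, 0, 0, 0], [0, 0, 0, 0, 0], [0, 0, 0, 0, 0], [0, 0, 0, 0, 0]])

```text
clock: 16.15
ee_pos: [0.4529, -0.2685, 0.1521]
eef_rot: [0.984, 0.179, 0.001, 0.001]
wrist_force: [-0.7, -0.4, -1.7]
grip_width: 0.0254
```

```bash
sed -e 's/\.4262/.4511/g;s/\.0278/(-.2671)/g;s/+(-.2671)/-.2671/;s/\.108/.042/g;s/\.012\*/.0145*/g' tip.py > tiph.py; grep -n 2671 tiph.py; python3 tiph.py w10 -0.001 0.0002 0.0759
```

```text
5:R=Ro.from_quat(st["eef_rot"]).as_matrix();print("bore rel TCP (tool)",(R.T@(np.array([.4511,(-.2671),.042])-st["ee_pos"])).round(4))
15:B=np.c_[.4511+.0145*np.cos(a),(-.2671)+.0145*np.sin(a),0*a+.042];u=pj((B-st["ee_pos"])@R);u=((u-[200,150])*4+1.5).astype(int);cv2.polylines(im,[u],True,(0,0,255))
16.15 [ 0.4529 -0.2685  0.1521] [9.838e-01 1.790e-01 9.000e-04 7.000e-04] [-0.7  -0.38 -1.71] [ 0.001 -0.012  0.076] 0.006116826546320107
bore rel TCP (tool) [-0.0013 -0.0021  0.1101]
```

View pics/w10.png

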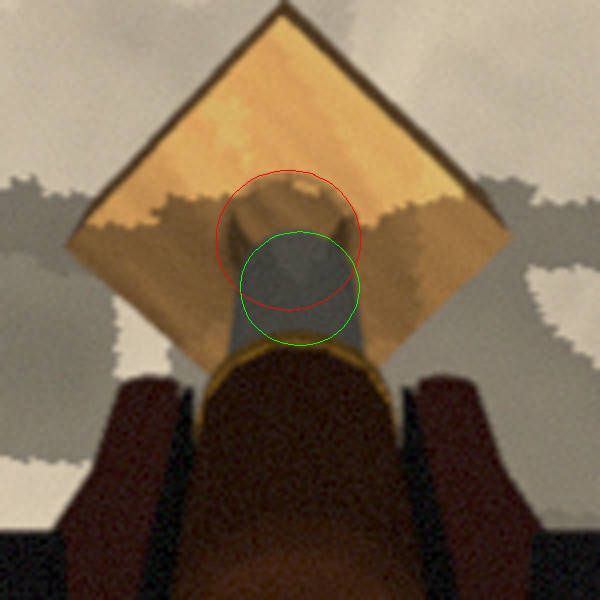

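Request:
carry_out(targets=[[0, -0.01, -0.023, 0.1, 0], [0, 0, 0, 0.13, 0], [0, 0, 0, 0.13, 0], [0, 0, 0, 0, 0], [0, 0, 0, 0, 0], [0, 0, 0, 0, 0], [0, 0, 0, 0, 0]])

```text
clock: 16.78
ee_pos: [0.4508, -0.2669, 0.1239]
eef_rot: [0.984, 0.179, 0.0, 0.0]
wrist_force: [-0.7, 0.6, -1.4]
grip_width: 0.0257
```

```bash
python3 tiph.py w11 -0.001 0.0002 0.0759
```

```text
16.7833 [ 0.4508 -0.2669  0.1239] [9.839e-01 1.789e-01 2.000e-04 1.000e-04] [-0.66  0.62 -1.41] [-0.022 -0.022  0.017] 0.002302063105560861
bore rel TCP (tool) [0.0002 0.0002 0.0819]
```

View pics/w11.png

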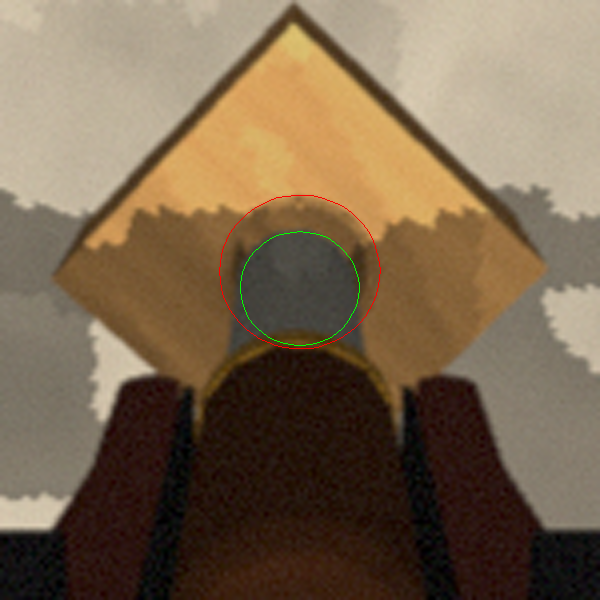

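Request:
carry_out(targets=[[0, 0.009, 0.002, 0.04, 0], [0, 0, 0, 0.05, 0], [0, 0, 0, 0.05, 0], [0, 0, 0, 0, 0], [0, 0, 0, 0, 0], [0, 0, 0, 0, 0]])

```text
clock: 17.33
ee_pos: [0.4512, -0.2667, 0.1132]
eef_rot: [0.984, 0.179, -0.0, -0.0]
wrist_force: [0.7, -0.0, -1.5]
grip_width: 0.0255
```

Request:
carry_out(targets=[[0, 0, 0, 0.05, 0], [0, 0, 0, 0.05, 0], [0, 0, 0, 0.05, 0], [0, 0, 0, 0.05, 0], [0, 0, 0, 0, 0]])

```text
clock: 17.75
ee_pos: [0.4507, -0.2665, 0.0973]
eef_rot: [0.984, 0.179, -0.001, -0.0]
wrist_force: [0.4, -0.2, -1.7]
grip_width: 0.0255
```

Request:
carry_out(targets=[[0, 0, 0, 0.05, 0], [0, 0, 0, 0.05, 0], [0, 0, 0, 0.05, 0], [0, 0, 0, 0.04, 0], [0, 0, 0, 0, 0], [0, 0, 0, 0, 0], [0, 0, 0, 0, 0]])

```text
clock: 18.33
ee_pos: [0.4513, -0.2668, 0.084]
eef_rot: [0.984, 0.179, 0.0, 0.0]
wrist_force: [-0.6, -0.6, -2.2]
grip_width: 0.0253
```

Creep down to contact.

Request:
carry_out(targets=[[0, 0, 0, 0.013, 0], [0, 0, 0, 0.007, 0], [0, 0, 0, 0, 0], [0, 0, 0, 0, 0], [0, 0, 0, 0, 0]])

```text
clock: 18.75
ee_pos: [0.4513, -0.2668, 0.0826]
eef_rot: [0.984, 0.179, 0.0, 0.0]
wrist_force: [1.3, -0.0, -1.4]
grip_width: 0.0254
```

Request:
carry_out(targets=[[0, 0, 0, 0.007, 0], [0, 0, 0, 0, 0], [0, 0, 0, 0, 0]])

```text
clock: 19.0
ee_pos: [0.4513, -0.2668, 0.082]
eef_rot: [0.984, 0.179, 0.0, 0.0]
wrist_force: [-0.5, 0.0, -1.9]
grip_width: 0.0255
```

Request:
carry_out(targets=[[0, 0, 0, 0.007, 0], [0, 0, 0, 0.007, 0], [0, 0, 0, 0, 0], [0, 0, 0, 0, 0]])

```text
clock: 19.33
ee_pos: [0.4516, -0.2668, 0.0819]
eef_rot: [0.984, 0.179, 0.0, 0.0]
wrist_force: [-2.9, 1.8, 8.7]
grip_width: 0.0259
```

Request:
carry_out(targets=[[0, 0, 0, -0.01, 0], [0, 0, 0, 0, 0], [0, 0, 0, 0, 0], [0.4, 0, 0, 0, 0], [0.7, 0, 0, 0, 0], [1, 0, 0, 0, 0], [1, 0, 0, 0, 0], [1, 0, 0, 0, 0], [1, 0, 0, 0, 0], [1, 0, 0, 0, 0]])

```text
clock: 20.17
ee_pos: [0.4512, -0.2668, 0.0816]
eef_rot: [0.984, 0.179, -0.0, -0.0]
wrist_force: [0.3, -0.4, -0.3]
grip_width: 0.0688
```

Request:
carry_out(targets=[[1, 0, 0, -0.1, 0], [1, 0, 0, -0.3, 0], [1, 0, 0, -0.4, 0], [1, 0, 0, -0.4, 0], [1, 0, 0, -0.4, 0], [1, 0, 0, -0.4, 0], [1, 0, 0, -0.3, 0], [1, 0, 0, 0, 0], [1, 0, 0, 0, 0], [1, 0, 0, 0, 0]])

```text
clock: 21.0
ee_pos: [0.4507, -0.2665, 0.2537]
eef_rot: [0.984, 0.179, -0.0, -0.0]
wrist_force: [-0.0, -0.0, -0.1]
grip_width: 0.0876
```

```bash
python3 - <<'E'
from h import *
st=status.get_state();print(st["clock"],st["ee_pos"],st["wrist_force"],st["grip_width"])
ims=[]
for c in ["scene","top","wrist"]:
    p,d=snapshot(c);ims.append((p,d))
    W=world(c,d,st=st);m=(d>0)&(np.hypot(W[...,0]-.451,W[...,1]+.267)<.05)
    a=m&(W[...,2]>.119)&(W[...,2]<.14);print(c,a.sum(),W[a].mean(0).round(4),W[a].max(0).round(4))
    if c=="wrist":print(cv2.minEnclosingCircle((W[a][:,:2]*1000).astype(np.float32)))
cv2.imwrite("pics/fs.png",ims[0][0][:,:,::-1]);cv2.imwrite("pics/ft.png",ims[1][0][:,:,::-1])
z=np.load("scene0.npz")["p"]
cv2.imwrite("pics/fc.png",cv2.resize(np.hstack([x[160:300,140:350,::-1] for x in(z,ims[0][0])]),None,fx=1.9,fy=1.9))
E
```

```text
21.0 [ 0.45065374 -0.26651041  0.25365875] [-0.03244457 -0.0282823  -0.11546841] 0.08759719746071096
scene 64 [ 0.4499 -0.2608  0.1256] [ 0.4645 -0.2499  0.13  ]
top 3 [ 0.4542 -0.2641  0.1275] [ 0.4601 -0.2625  0.1291]
wrist 702 [ 0.453  -0.2664  0.1271] [ 0.4646 -0.2542  0.1298]
((451.83306884765625, -266.9077453613281), 12.824237823486328)
```

View pics/fc.png

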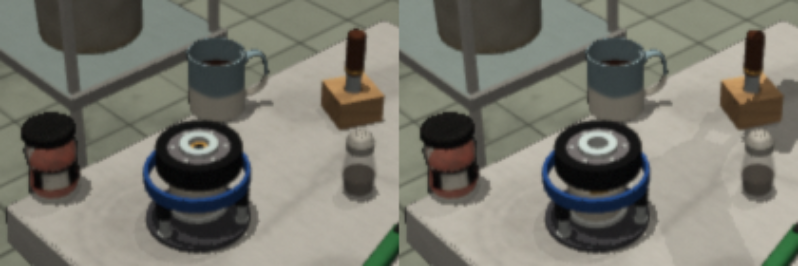

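View pics/ft.png

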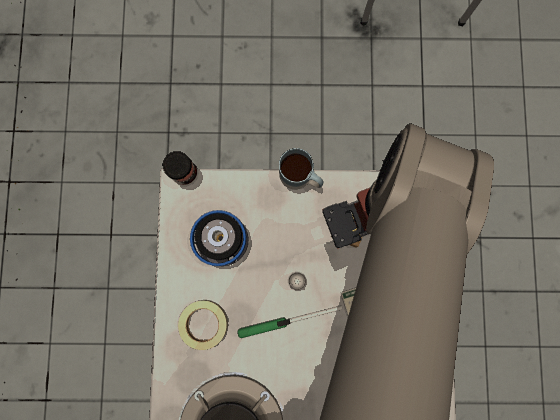

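The scene view shows the drift upright in its holder (at about pixel 755,60 in the crop). The bore is open and the wheel is back up, with the ramekin sunk below it and some brass visible. The mug, shaker and jar haven't moved.

```bash
python3 -c "
from rig import manip;print(manip.finish_job())"
```

```text
the job is handed in; nothing more can be done
None
```

The bushing is out of the hub and in the ramekin, and the drift stands upright in its holder with the gripper open and clear of it. I handed the job in at about 21 s of the 67 s allowed.

- **Pushing:** the drift tip went into the bore without touching the hub's face. The highest downward push I read, between moves, was about 15 N with the drift's weight allowed for, so the wheel was down roughly 4 mm. At first the shank rubbed the bore wall. A shift of about 1 mm sideways cut the force, and the rest of the push stayed at about 14 N or less.
- **Bushing:** after it dropped, the wrist camera's depth put its top about 49 mm above the table. That is below the hub's underside at 72 mm and fits a bushing standing on the ramekin's floor. The scene picture shows the ramekin sunk and the wheel risen again. I did not measure how far the ramekin sank.
- **Drift:** its top is at about (0.452, -0.267, 0.127) m. It started at (0.451, -0.267, 0.126) m, so it is back to within about 1 mm.
- **Mug, shaker and jar:** they look unmoved next to the first pictures.

**Where readings differed:**
- **Top camera:** the arm hid most of the drift in its last picture, so that check was weak.
- **Scene camera:** it put the drift about 6 mm off in y. It was about 5 mm off the wrist camera's position before I moved anything, so I took this as camera bias.

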